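# Level the coffee-station riser

### The arm

A 6-joint arm with a two-finger parallel gripper is mounted at the origin on a cart in front of the work surface, level with it; the furniture and walls round the work are solid. World frame = base frame: x ahead of the robot, y to its left, z up, the work surface at z = 0. Lengths are in m, angles in rad, forces in N, time in s.
With the tool pointing down it reaches from about 0.325 to 0.75 m from the base axis. Payload 7.6 kg.
Tool frame: the origin (TCP) lies at the centre of the arm's flange, where the gripper is bolted on; the fingertips stand 173 mm ahead of it and the grasp point (between the pads) lies 155 mm ahead of it (robot.hold_point_z is the distance from the TCP to the grasp point, in m); z points along the fingers, y is the line along which they close (so a half turn about z gives the same grasp; the last joint's range is limited). The gripper opens to 85 mm and grips with 20 to 120 N. Pads are 22 mm wide; open, the fingers measure 114 mm over their backs; the gripper's body (76 mm by 85 mm) begins 54 mm behind the grasp point. The pads swing forward as they close: fully open they stand 13 mm farther back than shut.
Start: joints at [-0.07, 0.052, 1.401, -0, 1.689, -0.07], TCP at [0.525, 0, 0.405] pointing down, gripper open.
Joint ranges: [-2.9, 2.9], [-0.91, 2.17], [0.12, 2.37], [-1.06, 4.2], [0.26, 2.73], [-2.93, 2.93]. Speed limits (rad/s): [2.57, 2.57, 3.01, 3.14, 3.14, 3.14].

### API

Orientations are given as a unit quaternion [w, x, y, z].
In Python, from rig import robot, viewer gives the robot as it stands.
- The arm moves only by the tool servo_tool, never from a script. Its argument "steps" is a list of rows, each a list of 7 numbers: the shift along the tool's x, y, z in mm, then the turn, a rotation vector about the tool's x, y, z in degrees, then the closure in counts, from 0 (fully open) to 255 (shut). In form: [[dx, dy, dz, rx, ry, rz, fingers], ...]. A call has 1 to 5 rows; each row shifts and turns the commanded pose from where the row before left it, along the tool's axes as they then stand; what a row does not reach is not made up. A row lasts 1/8 s, in which the tool goes at most 62.5 mm and 10.7 degrees, less where a joint would pass 70% of its speed; a pose out of reach is approached as far as the arm can. A call with a gripper value outside its range is refused whole. The fingers move at their own pace and stop on an object; "newtons" is the grip in N (left out, the last holds). Time passes only in rows, so rows that do not move let the fingers close. It gives the time, the measured TCP pose, the force, the opening and the grip force at its end, in the units of the state.
- robot.read_state(): the state, without advancing time (a new reading comes with each control period).
- viewer.capture(name): name is "scene" or "side" or "wrist"; returns the picture (400x640x3 uint8, red, green, blue); there is no depth.
- viewer.get_calibration(name): a dict with "fovy" (degrees; the focal length in pixels is half the picture's height over the tangent of half this angle, whatever the lens; pixels are square), "cx", "cy" (the principal point, pixels), "k1" (the pictures are not rectified: a ray, as slopes to the right and down, at radius r is drawn at 1 + k1 r^2 times it, then the intrinsics apply), "R" (3x3) and "t" (3): a world point X has camera coordinates R X + t. Camera axes: x right, y down, z forward; pixel columns grow to the right and rows downward; lengths in m; the calibration is good to about 2 mm. A picture is of the moment at which its call begins: read the wrist's pose just before it. get_calibration takes no time and is no camera call; for the wrist camera it gives the pose at the moment of the call.
- robot.hand_in(): hands the job in; it is judged then, once.
The state is a dict: "clock": time; "joint_positions": joint angles; "dq": joint speeds; "joint_efforts": joint torques, N m; "ee_pos": TCP position; "tcp_rot": TCP orientation; "ft_force": force on the tool from outside, world axes, zero at the start; "moment": the same for the moment, N m; "width": finger opening in m; "gripper_force": force on a finger pad.
Only numpy, scipy, OpenCV 4.12 (cv2) and the standard library are available. Lean on these libraries where they do the work, as an engineer would, in place of code of your own. Each camera call takes 0.05 s, during which the arm holds its last target. There are 200 camera calls.

### The job

The low riser shelf rocks because its screw foot, the one with the black knob on top, is set too short. Seat the spirit level flat in the riser's spoon groove and let go of it, then turn the knob clockwise until the bubble stands between its two lines, and lean on the seated level with the fingertips to make sure that the bubble stays there under load; the job finishes while you are still pressing down firmly on the level, with 10 N or more, so do not let up or draw back at the end. Do not shove the riser about, and leave the other things where they are.

Things in the scene. Friction and masses are not known exactly. Their poses are not given: they have to be found in the camera images.
- level: Pocket spirit level, aluminium with black end caps, 120 (own x) x 24 (y) x 38 (z) mm, 0.23 to 0.38 kg, lying on the worktop left of the riser. Origin: centre of its underside. A solid bar to 25 mm height, above it two end blocks with a 52 mm notch between them, where the glass vial lies along x, its top level with the blocks. Grip it across its width at the middle.
- press_plus (a point): Middle of the top of the level's end block at its own +x end (block 34 x 24 mm), 43 mm from the level's middle, 38 mm above its underside: a place to press on with closed fingers, clear of the vial.
- press_minus (a point): The same on the end block at the level's own -x end. Of the two, the block nearer the knob has more room round it.
- bubble (a joint): Pale bubble, about 10 mm long, in the level's vial: its offset in m from mid-vial along the level's own +x; 0 is centred. It runs to the higher end of the level, 0.75 mm per mrad of tilt, at most 12.5 mm, and settles in about 1.5 s. The two black rings on the vial, about 16 mm apart, are its lines.
- riser: Loose dark wooden riser shelf, 2 kg: board 170 (own x, front to back) x 300 (y, to the left) x 22 mm, top 56 mm above the soles of its feet, 26 mm high steel rail along its back edge. Origin: under the board's centre, at the soles. Four domed feet at x +-65, y +-125 mm; the screw foot is at x -65, y -125 (near right), and the shelf leans to that corner while it is too short.
- groove (a point): Middle of the floor of the spoon groove in the riser's top: a straight-sided pocket 28 (riser x) x 130 (riser y) mm, 8 mm deep, along riser y near the front edge. The level goes into it lengthwise, either way round; 30 mm of its height then stands above the board.
- knob_grip (a point): On the axis of the screw foot's round black fluted knob, at mid height. The knob is 37 mm across and 24 mm high and stands 8 to 12 mm clear of the board; the end of the seated level is 65 mm from its axis. It turns about the riser's upright; stiff (0.1 N m), stays where it is left.
- screw: The screw foot itself, threaded through the board under the knob. Origin: on its axis at its domed sole. Turning the knob clockwise seen from above lengthens it by 1.6 mm a rad (10 mm a turn), lifts that corner and moves the bubble of the seated level 4.8 mm toward the knob's end per rad; the knob sinks as much toward the board. About one to two rad are needed.
- salt_shaker: Glass salt shaker with a grey domed top, 44x44x90, standing on the back left part of the riser; leave it. Origin: centre of its underside.
- roast_tin: Dark round canister with a pale lid, 111x111x142, standing to the right; leave it. Origin: centre of its underside.
- mug_cream: Cream mug, 90x120x94, standing to the right; leave it. Origin: centre of its underside.
- spoon_big: Metal spoon, 196x40x13, lying behind the riser; leave it. Origin: centre of its underside.
- scissors_black: Black-handled scissors, 206x84x11, lying near the front edge; leave them. Origin: centre of the underside.
- snack_can: Canister with a lid, 94x94x134, standing far left; leave it. Origin: centre of its underside.
- pen: Capped pen, 17x135x16, lying near the front edge; leave it. Origin: centre of its underside.
Things that resemble listed ones, but are neither listed nor needed, are in the scene too. What is shaped like the level but purple or yellow is not meant.

How it is judged:
By the outcome, as a careful person would: the job done as asked, in the order asked, and still so for the second after the job is handed in, while the arm keeps its last pose, push and grip.
It also fails if it takes over 72 s, if anything falls off the work surface, if the arm or the gripper's body presses on something with over 40 N, if the wrist force passes 120 N, or if a joint passes its speed limit or range.

## Working session

There is one attempt and no reset: what is moved stays moved. The work goes in short steps, Python scripts to look and compute and a tool call to move; the robot and the scene stay as the last step left them, time stands still between calls to the robot, and variables do not carry over. Pictures are saved under pics/ and viewed, at most 10 in all, crops included, and the job is handed in when it is done.

Besides the shell and the picture viewer there is one more tool, called after "Emit:" as name(argument=value, ...), one argument or row to a line, values as JSON. servo_tool: Moves the arm, as the interface text tells. Its arguments: {"type":"object","properties":{"steps":{"type":"array"},"newtons":{"type":"number"}},"required":["steps"]}

```bash
mkdir -p pics; ls; cat > h.py <<'E'
import numpy as np, cv2
from rig import robot, viewer
def cap(name,fn):
    c=viewer.get_calibration(name); im=viewer.capture(name)
    cv2.imwrite('pics/'+fn,im[:,:,::-1]); np.savez('pics/'+fn+'.npz',**c); return im,c
def K(c):
    f=200/np.tan(np.radians(c['fovy'])/2); return np.array([[f,0,c['cx']],[0,f,c['cy']],[0,0,1]]),np.array([c['k1'],0,0,0.])
def ray(c,uv):
    k,d=K(c); # ray at slope r drawn at (1+k1 r^2): cv2 model
    p=cv2.undistortPoints(np.array(uv,float).reshape(-1,1,2),k,d).reshape(-1,2)
    D=np.c_[p,np.ones(len(p))]@np.array(c['R']); o=-np.array(c['R']).T@np.array(c['t']); return o,D
def onz(c,uv,z):
    o,D=ray(c,uv); return o+D*((z-o[2])/D[:,2:])
def proj(c,X):
    k,d=K(c); R=np.array(c['R'],float)
    return cv2.projectPoints(np.array(X,float).reshape(-1,1,3),cv2.Rodrigues(R)[0],np.array(c['t'],float),k,d)[0].reshape(-1,2)
def load(fn): return dict(np.load('pics/'+fn+'.npz'))
E
python3 - <<'E'
from h import *
a,_=cap('scene','s0.png');b,_=cap('wrist','w0.png');c,_=cap('side','d0.png')
cv2.imwrite('pics/m0.png',cv2.resize(np.vstack([a,c]),(480,600))[:,:,::-1])
s=robot.read_state();print(s)
E
```

```text
pics
{'clock': 0.15, 'joint_positions': array([-7.03204466e-02,  5.27026828e-02,  1.40146278e+00, -1.60966104e-05,
        1.68858799e+00, -7.02853029e-02]), 'dq': array([ 0.00126913, -0.00262106, -0.00161557, -0.00086288, -0.00018007,
        0.00137332]), 'joint_efforts': array([ 9.01752592e-04, -3.81951857e+01, -3.60423374e+01, -3.57651027e-05,
        4.66565543e-03,  6.07237575e-05]), 'ee_pos': array([5.24986394e-01, 1.14601402e-05, 4.04074728e-01]), 'tcp_rot': array([-4.32979796e-04,  7.07119753e-01,  7.07093571e-01, -3.86597930e-04]), 'ft_force': array([ 0.36177409, -0.17828748, -0.64614451]), 'moment': array([ 0.02240471, -0.02851653, -0.04558317]), 'gripper_force': 0.0, 'width': 0.08512212672580491}
```

View pics/s0.png

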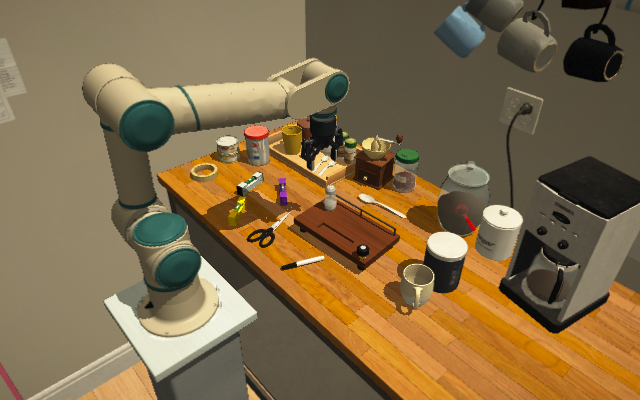

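View pics/w0.png

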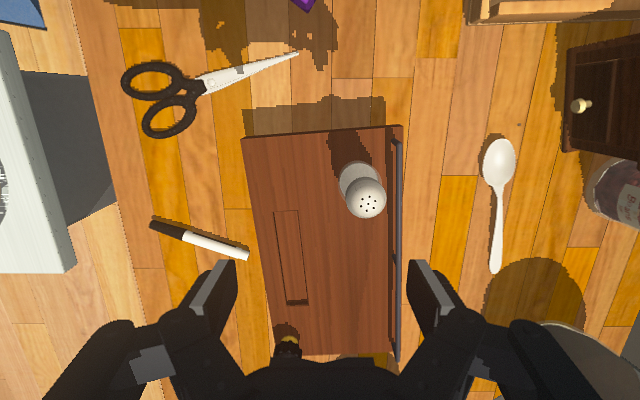

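The real level is the silver bar with black ends at (250,184). The purple one at (283,190) and the yellow one at (237,210) are decoys. The wrist view shows the groove with corners near (275,211), (298,210), (308,303), (286,305), and the knob at about (288,345).

```bash
python3 - <<'E'
from h import *
s=load('s0.png');w=load('w0.png')
np.set_printoptions(precision=4,suppress=True)
print('level',onz(s,[(250,184)],.03))
print('corners L',onz(w,[(243,138),(402,126)],.056))
print('groove',onz(w,[(275,211),(298,210),(308,303),(286,305)],.054))
print('knob scene',onz(s,[(362,249)],.085), 'wrist',onz(w,[(288,345)],.08))
print('scene corners',onz(s,[(295,222),(366,264),(399,237)],.054))
im=cv2.imread('pics/s0.png')
cv2.imwrite('pics/c0.png',np.vstack([cv2.resize(im[160:230,200:310],(0,0),fx=4,fy=4,interpolation=2),cv2.resize(im[195:275,285:395],(0,0),fx=4,fy=4,interpolation=2)])[:600])
E
```

```text
level [[0.4613 0.3221 0.03  ]]
corners L [[0.4417 0.0429 0.056 ]
 [0.607  0.0553 0.056 ]]
groove [[ 0.4708 -0.0398  0.054 ]
 [ 0.4971 -0.0385  0.054 ]
 [ 0.5067 -0.1663  0.054 ]
 [ 0.4783 -0.1695  0.054 ]]
knob scene [[ 0.4744 -0.2352  0.085 ]] wrist [[ 0.4822 -0.2091  0.08  ]]
scene corners [[ 0.4291  0.0195  0.054 ]
 [ 0.4631 -0.2651  0.054 ]
 [ 0.6256 -0.2484  0.054 ]]
```

View pics/c0.png

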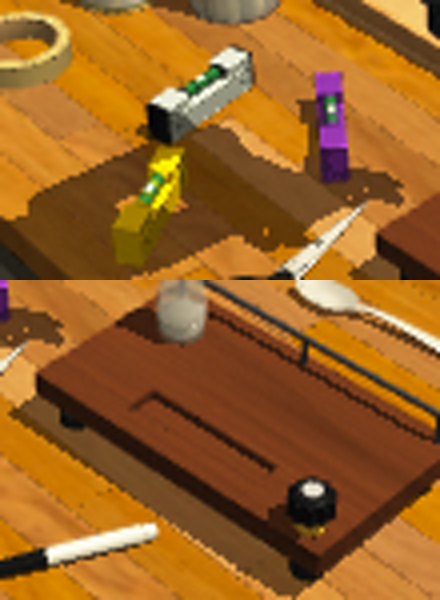

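The crop confirms it: the silver bar with black caps and green vial is the level, standing upright. I'll move above it for a close look.

Emit:
servo_tool(
  steps=[
    [60,-12,0,0,0,0,0],
    [60,-12,0,0,0,0,0],
    [60,-12,0,0,0,0,0],
    [60,-12,0,0,0,0,0],
    [60,-12,0,0,0,0,0],
  ],
)

```text
clock: 0.78
ee_pos: [0.4642, 0.3019, 0.4045]
tcp_rot: [0.0, 0.707, 0.707, -0.0]
ft_force: [0.5, 0.1, -0.1]
width: 0.0852
gripper_force: 0.0
```

Emit:
servo_tool(
  steps=[
    [0,0,20,0,0,0,0],
    [0,0,20,0,0,0,0],
    [0,0,20,0,0,0,0],
    [0,0,0,0,0,0,0],
    [0,0,0,0,0,0,0],
  ],
)

```text
clock: 1.4
ee_pos: [0.4651, 0.3, 0.3456]
tcp_rot: [0.0, 0.707, 0.707, 0.0]
ft_force: [0.5, 0.3, 0.9]
width: 0.0856
gripper_force: 0.0
```

```bash
python3 - <<'E'
from h import *
cap('wrist','w1.png');s=robot.read_state();print(s['ee_pos'],s['tcp_rot'],s['clock'])
E
```

```text
[0.46518463 0.30003772 0.34590334] [2.82698983e-04 7.07142598e-01 7.07070412e-01 8.36308653e-04] 1.45
```

View pics/w1.png

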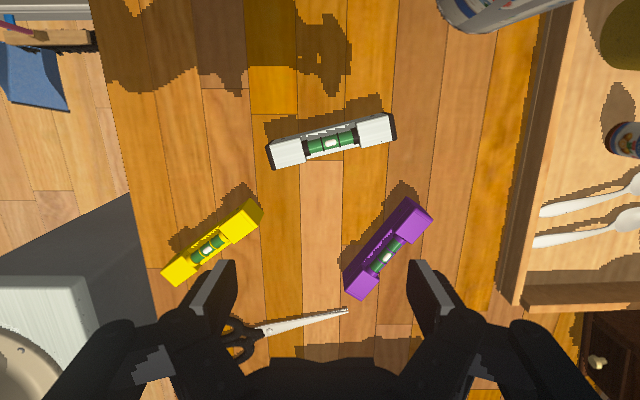

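The silver level runs from about (273,158) to (392,127), with its vial centre near (331,143).

```bash
python3 - <<'E'
from h import *
np.set_printoptions(precision=4,suppress=True)
w=load('w1.png')
P=onz(w,[(275,168),(270,147),(389,115),(396,138),(273,157.5),(392,127),(331,143)],.038);print(P)
print(np.linalg.norm(P[4]-P[5]),np.linalg.norm(P[0]-P[1]),np.degrees(np.arctan2(*(P[5]-P[4])[1::-1])),(P[4]+P[5])/2)
im=cv2.imread('pics/w1.png')
cv2.imwrite('pics/c1.png',cv2.resize(im[100:185,255:410],(0,0),fx=5,fy=5,interpolation=2))
# gray mask of aluminium top
E
```

```text
[[0.421  0.3205 0.038 ]
 [0.4173 0.3403 0.038 ]
 [0.525  0.3688 0.038 ]
 [0.5329 0.3485 0.038 ]
 [0.4196 0.3305 0.038 ]
 [0.5285 0.3583 0.038 ]
 [0.4736 0.3439 0.038 ]]
0.1124064399169116 0.02011122831197719 14.350499806718096 [0.474  0.3444 0.038 ]
```

View pics/c1.png

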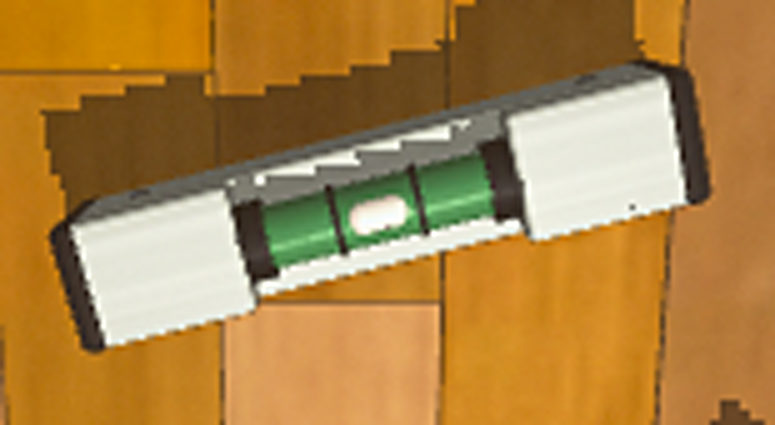

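Emit:
servo_tool(
  steps=[
    [44,9,0,0,0,0,0],
    [0,0,15,0,0,10,0],
    [0,0,15,0,0,10,0],
    [0,0,15,0,0,10,0],
    [0,0,15,0,0,10,0],
  ],
)

```text
clock: 2.08
ee_pos: [0.4743, 0.3441, 0.2854]
tcp_rot: [-0.0, 0.908, 0.42, 0.001]
ft_force: [0.4, -0.3, -0.5]
width: 0.0857
gripper_force: 0.0
```

Emit:
servo_tool(
  steps=[
    [0,0,10,0,0,10,0],
    [0,0,10,0,0,10,0],
    [0,0,10,0,0,10,0],
    [0,0,0,0,0,5.6,0],
    [0,0,0,0,0,0,0],
  ],
)

```text
clock: 2.7
ee_pos: [0.4743, 0.3441, 0.2557]
tcp_rot: [-0.0, 0.992, 0.126, 0.001]
ft_force: [-0.3, -0.6, 0.0]
width: 0.0856
gripper_force: 0.0
```

```bash
python3 - <<'E'
from h import *
from scipy.spatial.transform import Rotation as R
im,c=cap('wrist','w2.png');s=robot.read_state();print(s['ee_pos'],s['clock'],s['joint_positions'])
q=s['tcp_rot'];print(R.from_quat(np.roll(q,-1)).as_matrix())
E
```

```text
[0.4742736  0.34411507 0.25565317] 2.75 [ 5.64674419e-01  3.16671972e-01  1.40400725e+00 -7.11919945e-05
  1.41932686e+00  1.88214172e+00]
[[ 9.68079706e-01  2.50638751e-01  1.37793363e-03]
 [ 2.50637858e-01 -9.68080596e-01  7.89584455e-04]
 [ 1.53185127e-03 -4.19018355e-04 -9.99998739e-01]]
```

View pics/w2.png

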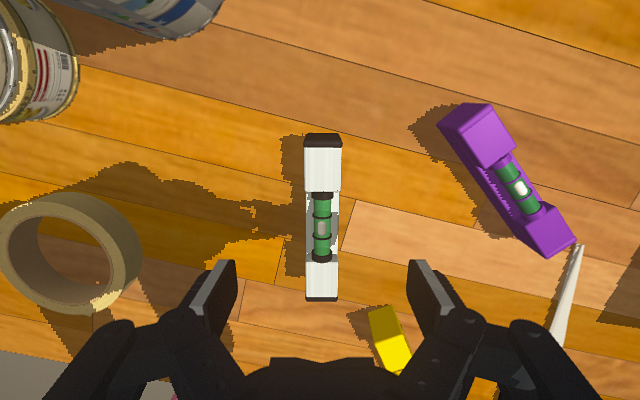

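The level is centred between the fingers and aligned, with ends at (323,135) and (321,299). A quick check of the centre, then descend.

```bash
python3 - <<'E'
from h import *
c=load('w2.png');P=onz(c,[(323,135),(321,299),(322,229),(304,136),(305,299),(342,136),(338,299)],.038);print(P.round(4));M=(P[0]+P[1])/2;print(M,np.linalg.norm(P[0]-P[1]),np.degrees(np.arctan2(*(P[0]-P[1])[1::-1])))
E
```

```text
[[0.5338 0.3592 0.038 ]
 [0.4168 0.3303 0.038 ]
 [0.4723 0.344  0.038 ]
 [0.5303 0.3704 0.038 ]
 [0.4138 0.3419 0.038 ]
 [0.5361 0.3478 0.038 ]
 [0.4199 0.3181 0.038 ]]
[0.47527325 0.34479215 0.038     ] 0.1205452906731156 13.870087429701634
```

Emit:
servo_tool(
  steps=[
    [1,0,25,0,0,0,0],
    [0,0,25,0,0,0,0],
    [0,0,20,0,0,0,0],
    [0,0,0,0,0,0,0],
    [0,0,0,0,0,0,0],
  ],
)

```text
clock: 3.38
ee_pos: [0.4753, 0.3445, 0.1858]
tcp_rot: [-0.0, 0.992, 0.126, 0.001]
ft_force: [0.0, 0.2, -0.8]
width: 0.0853
gripper_force: 0.0
```

Emit:
servo_tool(
  steps=[
    [0,0,0,0,0,0,255],
    [0,0,0,0,0,0,255],
    [0,0,0,0,0,0,255],
    [0,0,0,0,0,0,255],
    [0,0,0,0,0,0,255],
  ],
  newtons=60,
)

```text
clock: 4.0
ee_pos: [0.4751, 0.3444, 0.1853]
tcp_rot: [-0.0, 0.992, 0.125, 0.0]
ft_force: [0.3, -0.5, 4.3]
width: 0.0224
gripper_force: 61.1
```

Emit:
servo_tool(
  steps=[
    [0,0,0,0,0,0,255],
    [0,0,-10,0,0,0,255],
    [0,0,-20,0,0,0,255],
    [0,0,-30,0,0,0,255],
    [0,0,-40,0,0,0,255],
  ],
)

```text
clock: 4.62
ee_pos: [0.4747, 0.3441, 0.2857]
tcp_rot: [0.0, 0.992, 0.125, -0.001]
ft_force: [1.1, 1.0, -3.2]
width: 0.0221
gripper_force: 60.3
```

Emit:
servo_tool(
  steps=[
    [0,0,-20,0,0,-10,255],
    [0,0,-20,0,0,-10,255],
    [0,0,-20,0,0,-10,255],
    [0,0,-15,0,0,-10,255],
    [0,0,0,0,0,-10,255],
  ],
)

```text
clock: 5.25
ee_pos: [0.4749, 0.3442, 0.3627]
tcp_rot: [0.0, 0.845, 0.535, 0.002]
ft_force: [0.8, 0.2, -3.8]
width: 0.0223
gripper_force: 60.4
```

Emit:
servo_tool(
  steps=[
    [0,0,0,0,0,-10,255],
    [0,0,0,0,0,-10,255],
    [0,0,0,0,0,-9.4,255],
    [-40,0,0,0,0,0,255],
    [-60,-2,0,0,0,0,255],
  ],
)

```text
clock: 5.88
ee_pos: [0.4792, 0.244, 0.3605]
tcp_rot: [0.0, 0.682, 0.731, 0.0]
ft_force: [1.4, -0.5, -2.8]
width: 0.0222
gripper_force: 60.3
```

Emit:
servo_tool(
  steps=[
    [-60,-4,0,0,0,0,255],
    [-60,-4,0,0,0,0,255],
    [-60,-3,0,0,0,0,255],
    [-40,-2,0,0,0,0,255],
    [0,0,0,0,0,0,255],
  ],
)

```text
clock: 6.5
ee_pos: [0.4809, 0.0217, 0.3608]
tcp_rot: [0.001, 0.685, 0.729, 0.0]
ft_force: [-0.3, 0.9, -2.8]
width: 0.0221
gripper_force: 60.3
```

```bash
python3 - <<'E'
from h import *
im,c=cap('wrist','w3.png');s=robot.read_state();print(s['ee_pos'],s['tcp_rot'],s['clock'])
E
```

```text
[0.48096714 0.02303324 0.36069779] [2.92683052e-04 6.84170162e-01 7.29322206e-01 4.73434493e-04] 6.55
```

View pics/w3.png

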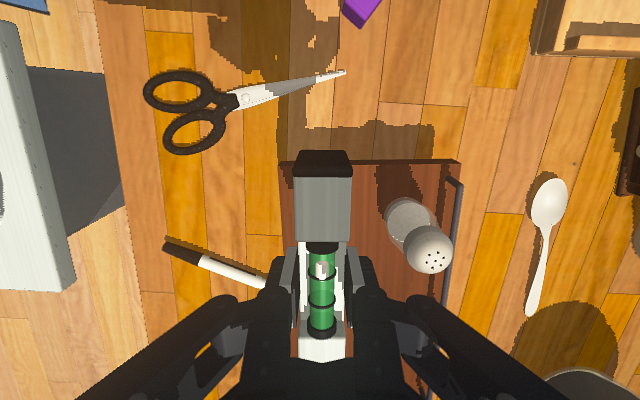

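The level is held square, pointing along y, and it hides the groove. I'll refine the groove from the unobstructed start picture by fitting its edges numerically.

```bash
python3 - <<'E'
from h import *
from scipy.ndimage import map_coordinates
np.set_printoptions(precision=2,suppress=True,linewidth=200)
im=cv2.imread('pics/w0.png').astype(float).mean(2);c=load('w0.png')
yaw=np.radians(3.8);C=np.array([.4882,-.1035]);ex=np.array([np.cos(yaw),np.sin(yaw)]);ey=np.array([-ex[1],ex[0]])
def samp(us,vs):
    P=np.array([[*(C+u*ex+v*ey),.055] for u in us for v in vs]);uv=proj(c,P)
    return map_coordinates(im,[uv[:,1],uv[:,0]],order=1).reshape(len(us),len(vs))
us=np.arange(-.022,.0221,.001)
for lo,hi in((-.055,-.03),(-.03,0),(0,.03),(.03,.055)):
    p=samp(us,np.linspace(lo,hi,40)).mean(1);print('v',lo,np.c_[us*1000,p].T.round(0)[1].astype(int))
print((us*1000).astype(int))
vs=np.arange(-.075,.0751,.001);p=samp(np.linspace(-.009,.009,15),vs).mean(0)
print(np.c_[vs[:22]*1000,p[:22]].T.astype(int));print(np.c_[vs[-22:]*1000,p[-22:]].T.round().astype(int))
# front/left board edge yaw: 
print(onz(c,[(243,138),(273,350)],.055))
E
```

```text
v -0.055 [85 85 85 87 89 90 88 77 57 64 85 90 91 91 89 86 84 82 80 80 84 87 88 86 85 84 85 86 86 86 86 85 86 87 87 73 61 81 90 91 89 89 87 85 84]
v -0.03 [86 86 86 89 91 90 86 69 56 77 90 92 92 92 89 87 84 82 82 83 87 90 89 87 85 85 87 88 89 88 87 87 88 89 88 67 68 85 88 88 89 89 88 85 84]
v 0 [86 86 88 90 90 87 79 56 63 87 91 91 91 90 89 87 84 82 82 86 90 91 90 88 87 87 89 90 90 89 87 85 83 87 81 65 77 85 85 88 89 88 88 86 85]
v 0.03 [86 86 88 89 87 83 68 53 76 89 89 90 90 89 87 85 83 82 83 87 92 91 89 88 87 88 90 91 91 88 87 84 85 89 75 69 83 84 85 88 88 89 87 87 86]
[-22 -20 -19 -18 -17 -16 -15 -14 -13 -12 -11 -10  -9  -8  -7  -6  -5  -4  -3  -2  -1   0   0   1   2   3   4   5   6   7   8   9  10  11  12  13  14  15  16  17  18  19  20  21  22]
[[-75 -74 -73 -72 -71 -69 -68 -67 -66 -65 -64 -63 -62 -61 -60 -59 -58 -57 -56 -55 -54 -53]
 [ 84  84  84  84  84  84  85  83  78  69  58  49  44  42  42  43  46  47  55  75  84  85]]
[[54 55 56 57 58 59 60 61 62 63 64 65 66 67 68 69 70 71 72 73 74 75]
 [87 87 87 87 87 87 87 87 88 88 84 77 86 89 88 89 88 88 88 88 88 88]]
[[ 0.44  0.04  0.05]
 [ 0.46 -0.24  0.05]]
```

Emit:
servo_tool(
  steps=[
    [0,0,0,0,0,-0.75,255],
    [-45,-1,0,0,0,0,255],
    [-45,-1,0,0,0,0,255],
    [-36.7,-0.6,20,0,0,0,255],
    [0,0,30,0,0,0,255],
  ],
)

```text
clock: 7.18
ee_pos: [0.4891, -0.1035, 0.3102]
tcp_rot: [0.001, 0.679, 0.734, 0.0]
ft_force: [-0.2, 0.8, -3.1]
width: 0.0225
gripper_force: 60.3
```

Emit:
servo_tool(
  steps=[
    [0,0,30,0,0,0,255],
    [0,0,25,0,0,0,255],
    [0,0,5,0,0,0,255],
    [0,0,0,0,0,0,255],
    [0,0,0,0,0,0,255],
  ],
)

```text
clock: 7.8
ee_pos: [0.4892, -0.1023, 0.2512]
tcp_rot: [0.001, 0.678, 0.735, 0.001]
ft_force: [0.3, 0.0, -3.3]
width: 0.0224
gripper_force: 60.2
```

```bash
python3 - <<'E'
from h import *
s=robot.read_state();print(s['ee_pos'],s['tcp_rot'],s['ft_force'],s['clock'])
cap('wrist','w4.png');a,_=cap('scene','s4.png')
d,_=cap('side','d4.png')
w=cv2.imread('pics/w4.png');a=a[:,:,::-1];d=d[:,:,::-1]
cv2.imwrite('pics/m4.png',np.hstack([np.vstack([cv2.resize(d,(400,250)),cv2.resize(a[190:280,285:405],(400,300),interpolation=2)]),cv2.resize(w[110:400,200:420],(400,550))]))
E
```

```text
[ 0.48917142 -0.10233049  0.25120084] [1.12986509e-03 6.78247990e-01 7.34831979e-01 5.91635198e-04] [ 0.32526158  0.0357154  -3.28682446] 7.8
```

View pics/m4.png

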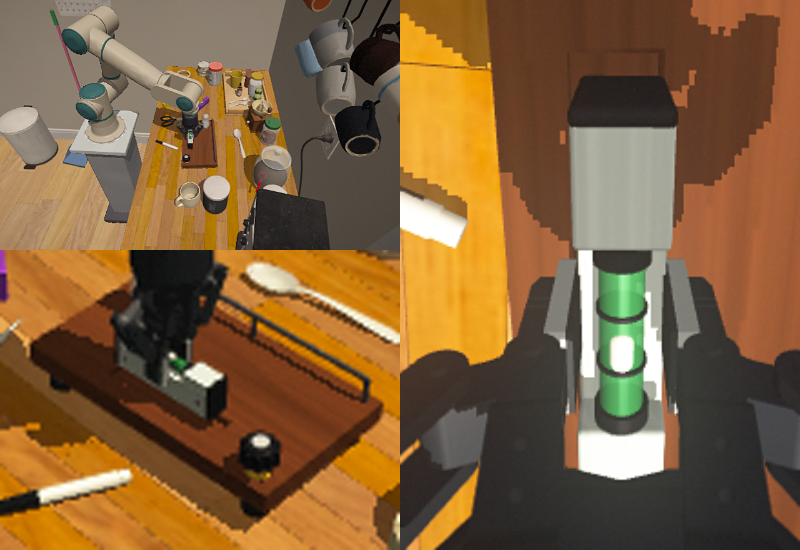

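The level hangs just above the groove. The groove's +y end shows at about (292..346,136) in the wrist picture, so I can check the alignment against it.

```bash
python3 - <<'E'
from h import *
np.set_printoptions(precision=4,suppress=True,linewidth=200)
c=load('w4.png');s=robot.read_state();p=s['ee_pos'];a=np.radians(4.58);tx=np.array([-np.sin(a),np.cos(a)]);ty=np.array([np.cos(a),np.sin(a)])
im=cv2.imread('pics/w4.png').mean(2)
for r in (140,143,146): print(im[r,284:356].astype(int))
print(im[128:150,320].astype(int))
P=onz(c,[(292.4,136.4),(346.3,136.4),(319,136.4)],.055)[:,:2]-p[:2];print(P@tx,P@ty)
# predicted top corners of level at z
from itertools import product
z=p[2]-.1853
for u,v in product((.060,),(-.012,.012)): print(proj(c,[*(p[:2]+u*tx+v*ty),z+.038]))
E
```

```text
[65 61 64 65 62 63 62 64 48 58 61 60 61 62 62 62 62 61 61 60 60 62 60 60 58 56 58 56 60 60 61 63 63 63 65 62 63 61 63 63 63 62 64 63 64 65 64 63 60 61 58 60 56 61 61 63 66 63 48 48 47 52 61 61 61 60
 63 62 63 64 65 65]
[64 62 65 63 63 63 64 63 49 59 60 61 64 62 62 61 61 63 62 61 60 61 60 58 57 59 60 58 60 59 63 66 63 63 63 63 64 61 62 61 63 61 64 62 64 65 63 62 59 60 62 60 59 62 61 64 63 64 48 50 51 53 64 64 61 61
 62 62 67 65 66 66]
[64 64 63 66 61 61 63 64 56 58 62 63 64 64 63 63 63 64 62 63 63 62 60 59 58 60 55 59 61 62 65 64 64 65 65 63 63 63 62 62 63 62 62 64 66 65 63 61 61 60 60 57 59 62 62 63 64 64 43 51 49 56 63 62 60 60
 63 64 63 64 64 65]
[64 63 63 62 62 61 62 59 57 57 64 64 63 64 64 64 63 63 63 61 65 65]
[0.064  0.0641 0.064 ] [-0.0158  0.0136 -0.0013]
[[291.3712 162.6201]]
[[351.7891 162.6291]]
```

Both pictures agree that the groove centre is 1.2 mm toward −y of the tool. I'll correct that and lower.

Emit:
servo_tool(
  steps=[
    [-0.5,-1.2,4,0,0,0,255],
    [0,0,4,0,0,0,255],
    [0,0,0,0,0,0,255],
    [0,0,3,0,0,0,255],
    [0,0,2,0,0,0,255],
  ],
)

```text
clock: 8.57
ee_pos: [0.4875, -0.1031, 0.2365]
tcp_rot: [-0.0, 0.678, 0.735, 0.0]
ft_force: [-0.7, 0.4, -3.2]
width: 0.0224
gripper_force: 60.3
```

Emit:
servo_tool(
  steps=[
    [0,0,1,0,0,0,255],
    [0,0,1,0,0,0,255],
    [0,0,1,0,0,0,255],
    [0,0,0,0,0,0,255],
  ],
)

```text
clock: 9.07
ee_pos: [0.4875, -0.1031, 0.2337]
tcp_rot: [-0.0, 0.678, 0.735, 0.0]
ft_force: [-0.3, 0.1, -3.2]
width: 0.0221
gripper_force: 60.3
```

Emit:
servo_tool(
  steps=[
    [0,0,1,0,0,0,255],
    [0,0,1,0,0,0,255],
    [0,0,0,0,0,0,255],
  ],
)

```text
clock: 9.45
ee_pos: [0.4876, -0.1032, 0.2321]
tcp_rot: [0.0, 0.679, 0.735, 0.0]
ft_force: [-1.3, -0.5, -0.7]
width: 0.0219
gripper_force: 60.8
```

Emit:
servo_tool(
  steps=[
    [0,0,1,0,0,0,255],
    [0,0,0,0,0,0,255],
  ],
)

```text
clock: 9.7
ee_pos: [0.4876, -0.1032, 0.2319]
tcp_rot: [0.0, 0.679, 0.735, 0.0]
ft_force: [-5.0, 0.3, 6.7]
width: 0.0221
gripper_force: 61.6
```

The level has reached the groove floor at the expected height. Release it.

Emit:
servo_tool(
  steps=[
    [0,0,0,0,0,0,170],
    [0,0,0,0,0,0,120],
    [0,0,-2,0,0,0,120],
    [0,0,-20,0,0,0,120],
    [0,0,-30,0,0,0,120],
  ],
)

```text
clock: 10.32
ee_pos: [0.4873, -0.1031, 0.2825]
tcp_rot: [-0.001, 0.678, 0.735, -0.0]
ft_force: [0.3, -0.2, 0.2]
width: 0.045
gripper_force: 0.0
```

Emit:
servo_tool(
  steps=[
    [0,0,-40,0,0,0,120],
    [0,0,-30,0,0,0,120],
    [0,0,0,0,0,0,120],
    [0,0,0,0,0,0,120],
  ],
)

```text
clock: 10.82
ee_pos: [0.4874, -0.1031, 0.3515]
tcp_rot: [-0.001, 0.678, 0.735, -0.0]
ft_force: [-0.6, 0.5, -1.4]
width: 0.0455
gripper_force: 0.0
```

```bash
python3 - <<'E'
from h import *
s=robot.read_state();print(s['ee_pos'],s['width'],s['ft_force'],s['clock'])
w,_=cap('wrist','w5.png');a,_=cap('scene','s5.png')
w=w[:,:,::-1];a=a[:,:,::-1]
cv2.imwrite('pics/m5.png',np.hstack([cv2.resize(w,(400,250)),cv2.resize(a[200:275,285:405],(400,250),interpolation=2)]))
cv2.imwrite('pics/m5.png',np.vstack([cv2.resize(w[120:400,160:480],(640,560))]))
E
```

```text
[ 0.48736079 -0.10307143  0.35151264] 0.04549050832120015 [-0.61305226  0.52510197 -1.4316707 ] 10.825
```

View pics/m5.png

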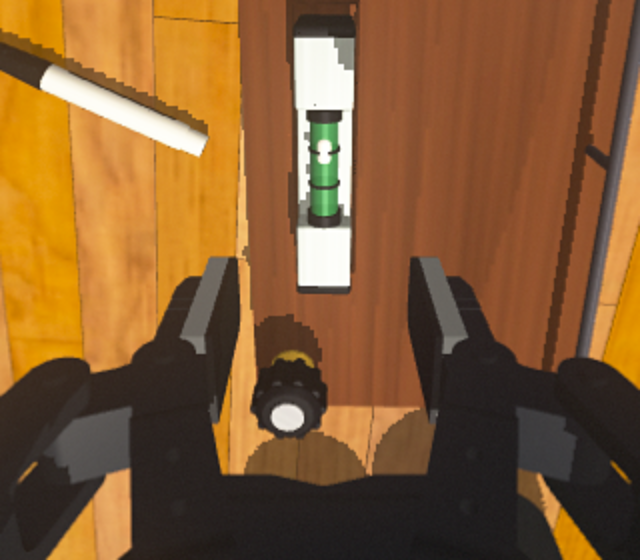

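The level is seated flat in the groove, with its bubble toward +y, about 8 mm from the middle. The knob top is at pixel (304,328).

```bash
python3 - <<'E'
from h import *
np.set_printoptions(precision=4,suppress=True,linewidth=200)
c=load('w5.png');p=robot.read_state()['ee_pos'];a=np.radians(4.5);tx=np.array([-np.sin(a),np.cos(a)]);ty=np.array([np.cos(a),np.sin(a)])
g=p[:2]
for n,uv,z in(('cap',(304,328.5),.088),('cap',(304,328.5),.084),('level -end',(322.5,265.5),.084),('level +end',(322,135),.084),('knobL',(285.5,325),.083),('knobR',(323.5,318),.083),('edge front',(281,180),.055),('edge right',(350,323),.053),('vial',(322,203.5),.08)):
    X=onz(c,[uv],z)[0][:2];print(n,X,'along,lat',(X-g)@tx,(X-g)@ty)
im=cv2.imread('pics/w5.png');h=cv2.cvtColor(im,cv2.COLOR_BGR2HSV)
m=((h[:,:,2]>150)&(h[:,:,1]<60)).astype(np.uint8);n,l,st,ce=cv2.connectedComponentsWithStats(m[315:345,285:325]);print(st,ce+[285,315])
s=load('s5.png')
im=cv2.imread('pics/s5.png');h=cv2.cvtColor(im,cv2.COLOR_BGR2HSV)[235:262,350:376]
m=((h[:,:,2]>140)&(h[:,:,1]<60)).astype(np.uint8);n,l,st,ce=cv2.connectedComponentsWithStats(m);print(st,ce+[350,235])
for q in ce[1:]: print(onz(s,[q+[350,235]],.087))
print(robot.read_state()['joint_positions'])
E
```

```text
cap [ 0.4798 -0.232 ] along,lat -0.12795440551004295 -0.01765168731545697
cap [ 0.4798 -0.2357] along,lat -0.13161308971551386 -0.01794055217843663
level -end [ 0.4922 -0.1632] along,lat -0.06036602891481152 9.509233418391209e-05
level +end [ 0.4823 -0.0471] along,lat 0.0561167624118609 -0.0006015723798031703
knobL [ 0.4614 -0.2338] along,lat -0.1282836616403742 -0.036154784308179234
knobR [ 0.498  -0.2223] along,lat -0.11970247189847044 0.0012295898477338706
edge front [ 0.4484 -0.0943] along,lat 0.011762795504885992 -0.03814938463598836
edge right [ 0.53   -0.2524] along,lat -0.15226537775749005 0.030803595878449802
vial [ 0.487  -0.1051] along,lat -0.002065139367502089 -0.0004774742286452005
[[   0    0   40   30 1024]
 [  11    7   16   14  176]] [[304.6982 329.7158]
 [303.3466 328.2443]]
[[  0   0  26  27 688]
 [ 11  11   5   3  14]] [[362.4927 248.0189]
 [362.8571 247.0714]]
[[ 0.4806 -0.2324  0.087 ]]
[-0.2825 -0.0006  1.5614  0.      1.5835 -0.362 ]
```

Emit:
servo_tool(
  steps=[
    [-42.4,-5.5,0,0,0,0,90],
    [-42.5,-6,0,0,0,0,90],
    [-42.5,-6,0,0,0,0,90],
    [0,0,0,0,0,-10,90],
    [0,0,0,0,0,-10,90],
  ],
)

```text
clock: 11.55
ee_pos: [0.4799, -0.2321, 0.3511]
tcp_rot: [-0.001, 0.539, 0.842, -0.0]
ft_force: [-0.1, 0.1, -0.2]
width: 0.0552
gripper_force: 0.0
```

Emit:
servo_tool(
  steps=[
    [0,0,0,0,0,-10,90],
    [0,0,0,0,0,-10,90],
    [0,0,0,0,0,-10,90],
    [0,0,0,0,0,-10,90],
    [0,0,0,0,0,-10,90],
  ],
)

```text
clock: 12.18
ee_pos: [0.4801, -0.2315, 0.3513]
tcp_rot: [-0.001, 0.132, 0.991, 0.0]
ft_force: [-0.4, -0.0, 0.0]
width: 0.0553
gripper_force: 0.0
```

Emit:
servo_tool(
  steps=[
    [0,0,10,0,0,-10,90],
    [0,0,20,0,0,-10,90],
    [0,0,20,0,0,-10,90],
    [0,0,0,0,0,0,90],
    [0,0,0,0,0,0,90],
  ],
)

```text
clock: 12.8
ee_pos: [0.4803, -0.2316, 0.303]
tcp_rot: [0.0, -0.125, 0.992, -0.0]
ft_force: [0.8, 0.3, -0.0]
width: 0.0553
gripper_force: 0.0
```

```bash
python3 - <<'E'
from h import *
np.set_printoptions(precision=4,suppress=True,linewidth=200)
from scipy.spatial.transform import Rotation as R
s=robot.read_state();print(s['ee_pos'],s['width'],s['joint_positions'],s['clock']);print(R.from_quat(np.roll(s['tcp_rot'],-1)).as_matrix())
im,c=cap('wrist','w6.png');im=im[:,:,::-1].copy()
print(proj(c,[[.480,-.2315,.088]]))
h=cv2.cvtColor(im,cv2.COLOR_BGR2HSV);m=((h[:,:,2]>150)&(h[:,:,1]<60)).astype(np.uint8);n,l,st,ce=cv2.connectedComponentsWithStats(m)
for a,b in zip(st,ce):
    if 60<a[4]<1500: print(a,b,onz(c,[b],.088))
E
```

```text
[ 0.4803 -0.2316  0.303 ] 0.055296573980726196 [-0.5185  0.1308  1.5216  0.0001  1.489  -2.3399] 12.8
[[-0.9688 -0.248   0.0002]
 [-0.248   0.9688 -0.    ]
 [-0.0002 -0.0001 -1.    ]]
[[320.6651 228.6566]]
[ 30 103  57  31 652] [ 60.2055 117.0598] [[ 0.448  -0.4006  0.088 ]]
[  0 135 106 134 973] [ 53.5951 200.852 ] [[ 0.5044 -0.4063  0.088 ]]
[141 199  17  28 105] [150.5333 209.619 ] [[ 0.4947 -0.3438  0.088 ]]
[311 218  23  20 144] [319.3681 224.6875] [[ 0.4774 -0.2331  0.088 ]]
[490 271  16  12 119] [497.8235 276.0336] [[ 0.4845 -0.0993  0.088 ]]
[ 532  347   52   41 1107] [562.2096 365.2294] [[ 0.5491 -0.0114  0.088 ]]
```

Emit:
servo_tool(
  steps=[
    [0,0.5,25,0,0,0,90],
    [0,0,25,0,0,0,90],
    [0,0,14,0,0,0,90],
    [0,0,5,0,0,0,90],
    [0,0,0,0,0,0,90],
  ],
)

```text
clock: 13.48
ee_pos: [0.4803, -0.2311, 0.2343]
tcp_rot: [0.0, -0.126, 0.992, -0.0]
ft_force: [0.7, 0.3, -0.8]
width: 0.0551
gripper_force: 0.0
```

Emit:
servo_tool(
  steps=[
    [0,0,0,0,0,0,140],
    [0,0,0,0,0,0,150],
    [0,0,0,0,0,0,255],
    [0,0,0,0,0,0,255],
    [0,0,0,0,0,0,255],
  ],
  newtons=35,
)

```text
clock: 14.1
ee_pos: [0.4802, -0.231, 0.2344]
tcp_rot: [0.0, -0.127, 0.992, -0.0]
ft_force: [-2.2, 2.0, 5.9]
width: 0.0316
gripper_force: 34.6
```

Emit:
servo_tool(
  steps=[
    [0,0,0,0,0,6,255],
    [0,0,0,0,0,8,255],
    [0,0,0,0,0,8,255],
    [0,0,0,0,0,8,255],
    [0,0,0,0,0,0,255],
  ],
)

```text
clock: 14.72
ee_pos: [0.4804, -0.2309, 0.2344]
tcp_rot: [0.001, 0.135, 0.991, 0.0]
ft_force: [0.0, 1.2, 4.8]
width: 0.0315
gripper_force: 34.6
```

```bash
cat >> h.py <<'E'
def levelstrip(name,fn,cen=(.4872,-.1051),yaw=4.5,z=.079,half=.03):
    im,c=cap(name,fn); a=np.radians(yaw);tx=np.array([-np.sin(a),np.cos(a)]);ty=np.array([np.cos(a),np.sin(a)])
    us=np.linspace(-half,half,241);vs=np.linspace(-.012,.012,49)
    P=[[*(np.array(cen)+u*tx+v*ty),z] for v in vs for u in us]
    uv=proj(c,P).astype(np.float32).reshape(len(vs),len(us),2)
    return cv2.remap(im[:,:,::-1].copy(),uv[:,:,0],uv[:,:,1],cv2.INTER_LINEAR)
E
python3 - <<'E'
from h import *
s=robot.read_state();print(s['ee_pos'],s['width'],s['ft_force'],s['moment'],s['clock'])
np.set_printoptions(linewidth=220)
S={'s':levelstrip('scene','s7.png'),'d':levelstrip('side','d7.png'),'w':levelstrip('wrist','w7.png')}
out=np.vstack([cv2.resize(v,(780,156)) for v in S.values()]);cv2.imwrite('pics/st7.png',out)
# old wrist
for k,v in S.items():
    g=v.astype(float); 
    print(k,'B',g[21:28,::6,0].mean(0).astype(int));print(k,'G',g[21:28,::6,1].mean(0).astype(int))
c=load('w5.png');import types
E
```

```text
[ 0.4804047  -0.23089406  0.23444761] 0.03146035940557486 [0.01125385 1.2163227  4.84591   ] [ 0.52824471 -0.00832317 -0.130988  ] 14.725
s B [112 113 115 100  68  41  29  34  47  55  54  49  46  43  37  35  38  46  54  57  56  56  69  83  76  59  51  54  58  58  52  47  45  43  39  29  20  19  30  52  79]
s G [131 132 134 117  78  47  36  57  91 111 115 111 107  99  86  74  72  88 109 120 120 117 125 134 120  96  83  87  97 105 106 106 105 103  92  65  36  25  35  60  92]
d B [ 33  36  40  44  49  53  60  68  76  73  69  65  66  67  70  78  87  84  75  65  72  83  94 104 115 125 131 136 137 124 111 103 101  99  99 100 102  95  85  75  79]
d G [ 31  35  38  43  47  51  58  66  74  73  70  68  68  68  72  81  89  87  78  68  79  94 110 123 136 148 154 160 160 145 131 122 120 117 117 119 121 113 100  89  94]
w B [165 166 165 167 167  64  48  48  47  93 102 102 101  81  81  80  80  64  57  99  99  98  96  86  91  97 134 133  81  54 103  95  76  75  75  60   0   0   0   0   0]
w G [179 180 180 180 181  71  49  49  48 152 172 172 171 149 149 149 148 109  78 169 168 168 166 154 159 165 180 177  87  82 146 145 143 142 141 114   0   0   0   0   0]
```

The knob turns: the twist is 0.13 N·m and the bubble has moved. I'll let it settle and measure again.

Emit:
servo_tool(
  steps=[
    [0,0,0,0,0,7,255],
    [0,0,0,0,0,8,255],
    [0,0,0,0,0,0,255],
    [0,0,0,0,0,0,255],
    [0,0,0,0,0,0,255],
  ],
)

```text
clock: 15.5
ee_pos: [0.4804, -0.2309, 0.2344]
tcp_rot: [0.001, 0.261, 0.965, 0.0]
ft_force: [1.2, 2.4, 6.1]
width: 0.0314
gripper_force: 34.6
```

Emit:
servo_tool(
  steps=[
    [0,0,0,0,0,0,255],
    [0,0,0,0,0,0,255],
    [0,0,0,0,0,0,255],
    [0,0,0,0,0,0,255],
    [0,0,0,0,0,0,255],
  ],
)

```text
clock: 16.12
ee_pos: [0.4804, -0.2309, 0.2344]
tcp_rot: [0.001, 0.261, 0.965, 0.0]
ft_force: [1.2, 3.5, 4.9]
width: 0.0315
gripper_force: 34.6
```

```bash
cat > b.py <<'E'
from h import *
import sys
t=sys.argv[1]
s=robot.read_state();print(s['ee_pos'],s['width'],s['ft_force'],s['moment'],s['clock'])
np.set_printoptions(linewidth=250)
print(np.arange(-30,31,1.5).round().astype(int))
for n in ('scene','wrist'):
    g=levelstrip(n,n[0]+t+'.png').astype(float)[21:28,::6].mean(0)
    print(n,'R',g[:,2].astype(int));print(n,'G',g[:,1].astype(int))
E
python3 b.py 8
```

```text
[ 0.48044991 -0.23092416  0.23442421] 0.0314898883609661 [1.21894284 3.47636174 4.86911429] [ 0.58375986 -0.27590325 -0.08738375] 16.125
[-30 -28 -27 -26 -24 -22 -21 -20 -18 -16 -15 -14 -12 -10  -9  -8  -6  -4  -3  -2   0   2   3   4   6   8   9  10  12  14  15  16  18  20  21  22  24  26  27  28  30]
scene R [130 131 133 118  83  52  33  35  44  48  46  42  39  36  32  31  35  41  45  47  50  64  85  95  87  65  55  53  50  46  41  36  34  33  31  24  17  18  32  57  88]
scene G [131 131 133 117  82  51  38  57  89 108 111 107 104  97  84  73  71  84 102 111 114 120 127 128 114  91  81  89 102 110 107 102 100  99  90  66  38  26  35  58  89]
wrist R [177 179 179 203 223  51  55  55  54  95  93  93  92  85  73  73  73  49  83  90  90  79  83 121 142 146 142 144  45  86  84  82  64  63  63  61   8   0   0   0   0]
wrist G [180 182 181 204 224  49  54  53  52 178 175 176 175 167 154 154 154  55 153 172 172 161 164 178 183 182 182 179  43 146 167 164 146 145 144 143  18   0   0   0   0]
```

The bubble is at about +4.5 mm after 45°, which is consistent with 4.8 mm/rad. Turn 48° more and check.

Emit:
servo_tool(
  steps=[
    [0,0,0,0,0,8,255],
    [0,0,0,0,0,10,255],
    [0,0,0,0,0,10,255],
    [0,0,0,0,0,10,255],
    [0,0,0,0,0,10,255],
  ],
)

```text
clock: 16.85
ee_pos: [0.4805, -0.2309, 0.2344]
tcp_rot: [0.001, 0.633, 0.774, 0.001]
ft_force: [2.6, 2.6, 5.2]
width: 0.0312
gripper_force: 34.5
```

Emit:
servo_tool(
  steps=[
    [0,0,0,0,0,0,255],
    [0,0,0,0,0,0,255],
    [0,0,0,0,0,0,255],
    [0,0,0,0,0,0,255],
    [0,0,0,0,0,0,255],
  ],
)

```text
clock: 17.48
ee_pos: [0.4805, -0.2309, 0.2344]
tcp_rot: [0.001, 0.631, 0.776, 0.001]
ft_force: [2.6, 2.0, 5.2]
width: 0.0317
gripper_force: 34.5
```

Emit:
servo_tool(
  steps=[
    [0,0,0,0,0,0,255],
    [0,0,0,0,0,0,255],
    [0,0,0,0,0,0,255],
    [0,0,0,0,0,0,255],
    [0,0,0,0,0,0,255],
  ],
)

```text
clock: 18.1
ee_pos: [0.4805, -0.2309, 0.2344]
tcp_rot: [0.001, 0.631, 0.776, 0.001]
ft_force: [2.5, 2.9, 5.4]
width: 0.0314
gripper_force: 34.5
```

```bash
python3 b.py 9
```

```text
[ 0.48049882 -0.23086769  0.23437137] 0.03144288132257691 [2.46681494 2.87541188 5.44825686] [ 0.5037807  -0.28685911 -0.11586361] 18.1
[-30 -28 -27 -26 -24 -22 -21 -20 -18 -16 -15 -14 -12 -10  -9  -8  -6  -4  -3  -2   0   2   3   4   6   8   9  10  12  14  15  16  18  20  21  22  24  26  27  28  30]
scene R [176 182 162 129  95  62  36  33  40  43  42  38  33  31  30  30  30  35  43  50  55  61  66  65  57  42  32  35  42  44  38  32  30  29  27  22  17  16  23  39  72]
scene G [177 183 164 129  94  61  40  52  79  97  99  96  91  89  86  79  67  73  90  99 101 105 107 105 100  91  79  81  94 102  96  90  87  86  79  59  35  22  26  41  73]
wrist R [253 253 253 252  91  75  74  73  97  96  96  95  95  95  92  83  83  65   0   0   0   0   0   0   0   0   0   0   0   0   0   0   0   0   0   0   0   0   0   0   0]
wrist G [253 253 253 252  92  74  74  72 179 177 176 176 175 175 173 161 161  64   0   0   0   0   0   0   0   0   0   0   0   0   0   0   0   0   0   0   0   0   0   0   0]
```

The scene view gives about +1 mm left. Turn 10° more, release, and inspect from above.

Emit:
servo_tool(
  steps=[
    [0,0,0,0,0,5,255],
    [0,0,0,0,0,5,255],
    [0,0,0,0,0,0,255],
    [0,0,0,0,0,0,140],
    [0,0,0,0,0,0,90],
  ],
)

```text
clock: 18.82
ee_pos: [0.4798, -0.2311, 0.2331]
tcp_rot: [-0.0, 0.697, 0.717, -0.0]
ft_force: [0.5, -0.0, 0.8]
width: 0.0546
gripper_force: 0.0
```

Emit:
servo_tool(
  steps=[
    [0,0,-5,0,0,0,90],
    [0,0,-25,0,0,0,90],
    [0,0,-30,0,0,0,90],
    [40,5,-30,0,0,0,90],
    [45,6,-20,0,0,0,90],
  ],
)

```text
clock: 19.45
ee_pos: [0.4887, -0.1453, 0.3456]
tcp_rot: [0.001, 0.698, 0.716, 0.0]
ft_force: [1.1, -0.3, -0.5]
width: 0.0556
gripper_force: 0.0
```

Emit:
servo_tool(
  steps=[
    [0,0,0,0,0,0,255],
    [0,0,0,0,0,0,255],
    [0,0,0,0,0,0,255],
    [0,0,0,0,0,0,255],
    [0,0,0,0,0,0,255],
  ],
)

```text
clock: 20.08
ee_pos: [0.4887, -0.1462, 0.3434]
tcp_rot: [-0.0, 0.698, 0.716, -0.0]
ft_force: [1.2, -0.8, -0.1]
width: -0.0003
gripper_force: 0.0
```

```bash
python3 b.py 10; python3 - <<'E'
from h import *
w=cv2.imread('pics/w10.png');cv2.imwrite('pics/m10.png',cv2.resize(w,(800,500)))
E
```

```text
[ 0.48867812 -0.14621252  0.34336611] -0.00025403589493145165 [ 1.23809195 -0.77265702 -0.0630927 ] [0.04655074 0.02977906 0.02294305] 20.075
[-30 -28 -27 -26 -24 -22 -21 -20 -18 -16 -15 -14 -12 -10  -9  -8  -6  -4  -3  -2   0   2   3   4   6   8   9  10  12  14  15  16  18  20  21  22  24  26  27  28  30]
scene R [236 237 236 223 187 137  78  45  38  41  40  37  32  30  29  29  31  41  49  48  45  54  62  61  53  40  32  32  36  38  37  33  31  30  28  22  16  15  23  39  72]
scene G [237 237 236 222 187 138  82  62  74  91  96  93  89  86  83  76  66  74  91  99  99 101 102  98  95  88  77  76  85  93  91  88  86  85  79  58  33  21  24  39  71]
wrist R [250 253 113  74  75  71  85  91  97  99  99  99  98  97  91  71  81 218 250 249 249 248 247 239 112  71  75  84  88  89  88  87  87  87  78  48  48  47  88 141 142]
wrist G [251 254 110  68  68  61 145 163 169 173 173 172 171 171 146  91 159 229 244 244 245 245 244 232 174  82 131 160 164 164 164 164 164 163 139  39  42  40  86 142 142]
```

View pics/m10.png

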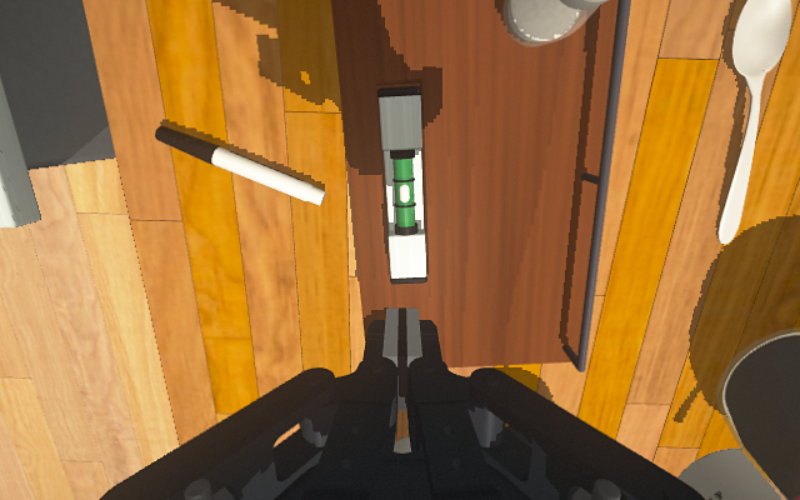

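The bubble is centred between the rings at about +0.4 mm. Next I'll work out the pressing point on the near block.

```bash
python3 - <<'E'
from h import *
np.set_printoptions(precision=4,suppress=True,linewidth=200)
c=load('w10.png');s=robot.read_state();p=s['ee_pos'];q=s['tcp_rot'];a=2*(np.pi/4-np.arctan2(q[1],q[2]))
print('yaw',np.degrees(a))
tx=np.array([-np.sin(a),np.cos(a)]);ty=np.array([np.cos(a),np.sin(a)])
for uv in((326,204.5),(326,225),(319.5,71)):
    X=onz(c,[uv],.086)[0][:2];print(uv,X,(X-p[:2])@tx,(X-p[:2])@ty)
b=np.radians(4.5);X=np.array([.4872,-.1051])-.043*np.array([-np.sin(b),np.cos(b)]);print(X,(X-p[:2])@tx,(X-p[:2])@ty)
E
```

```text
yaw 1.5241066718375307
(326, 204.5) [ 0.4916 -0.144 ] 0.0019814904333981306 0.0029321685792866132
(326, 225) [ 0.4922 -0.162 ] -0.01604141396598554 0.003030947126647203
(319.5, 71) [ 0.4839 -0.0449] 0.10122640457866003 -0.0021445252906365244
[ 0.4906 -0.148 ] -0.00198447236048166 0.0018084237275369308
```

Emit:
servo_tool(
  steps=[
    [-0.5,2.5,20,0,0,-3,255],
    [0,0,30,0,0,0,255],
    [0,0,20,0,0,0,255],
    [0,0,5,0,0,0,255],
    [0,0,2,0,0,0,255],
  ],
)

```text
clock: 20.8
ee_pos: [0.4914, -0.1463, 0.2672]
tcp_rot: [0.0, 0.678, 0.735, 0.0]
ft_force: [-1.3, -0.4, 0.2]
width: -0.0002
gripper_force: 0.0
```

Emit:
servo_tool(
  steps=[
    [0,0,2,0,0,0,255],
    [0,0,2,0,0,0,255],
    [0,0,1,0,0,0,255],
    [0,0,0,0,0,0,255],
  ],
)

```text
clock: 21.3
ee_pos: [0.4913, -0.1462, 0.2618]
tcp_rot: [0.0, 0.678, 0.735, 0.0]
ft_force: [-0.3, 0.5, 0.6]
width: -0.0001
gripper_force: 0.0
```

Emit:
servo_tool(
  steps=[
    [0,0,1,0,0,0,255],
    [0,0,1,0,0,0,255],
    [0,0,0,0,0,0,255],
  ],
)

```text
clock: 21.68
ee_pos: [0.4913, -0.1462, 0.2596]
tcp_rot: [-0.0, 0.678, 0.735, -0.0]
ft_force: [-0.1, -0.7, -0.3]
width: 0.0
gripper_force: 0.0
```

Emit:
servo_tool(
  steps=[
    [0,0,1,0,0,0,255],
    [0,0,0.5,0,0,0,255],
    [0,0,0,0,0,0,255],
  ],
)

```text
clock: 22.05
ee_pos: [0.4913, -0.1462, 0.2589]
tcp_rot: [0.0, 0.678, 0.735, 0.0]
ft_force: [-2.4, 0.5, 4.7]
width: -0.0001
gripper_force: 2.5
```

Contact on the block top at the expected height. I'll press a little more.

Emit:
servo_tool(
  steps=[
    [0,0,0.7,0,0,0,255],
    [0,0,0.7,0,0,0,255],
    [0,0,0,0,0,0,255],
  ],
)

```text
clock: 22.42
ee_pos: [0.4915, -0.1462, 0.2588]
tcp_rot: [0.001, 0.678, 0.735, 0.0]
ft_force: [-4.5, 1.9, 13.0]
width: -0.0002
gripper_force: 6.3
```

Emit:
servo_tool(
  steps=[
    [0,0,0.6,0,0,0,255],
    [0,0,0.6,0,0,0,255],
    [0,0,0,0,0,0,255],
    [0,0,0,0,0,0,255],
    [0,0,0,0,0,0,255],
  ],
)

```text
clock: 23.05
ee_pos: [0.4916, -0.1462, 0.2588]
tcp_rot: [0.001, 0.678, 0.735, 0.001]
ft_force: [-7.6, 3.3, 19.5]
width: -0.0003
gripper_force: 9.5
```

Emit:
servo_tool(
  steps=[
    [0,0,0,0,0,0,255],
    [0,0,0,0,0,0,255],
    [0,0,0,0,0,0,255],
    [0,0,0,0,0,0,255],
    [0,0,0,0,0,0,255],
  ],
)

```text
clock: 23.68
ee_pos: [0.4916, -0.1462, 0.2588]
tcp_rot: [0.001, 0.678, 0.735, 0.001]
ft_force: [-7.9, 3.5, 19.4]
width: -0.0002
gripper_force: 9.5
```

Emit:
servo_tool(
  steps=[
    [0,0,0,0,0,0,255],
    [0,0,0,0,0,0,255],
    [0,0,0,0,0,0,255],
    [0,0,0,0,0,0,255],
    [0,0,0,0,0,0,255],
  ],
)

```text
clock: 24.3
ee_pos: [0.4917, -0.1462, 0.2588]
tcp_rot: [0.001, 0.678, 0.735, 0.001]
ft_force: [-8.7, 3.5, 18.7]
width: 0.0003
gripper_force: 9.5
```

```bash
python3 b.py 11
```

```text
[ 0.49165731 -0.14620913  0.25878064] 0.0002744424985550424 [-8.65730505  3.46584861 18.6619344 ] [ 0.57560367  1.3651463  -0.0037997 ] 24.3
[-30 -28 -27 -26 -24 -22 -21 -20 -18 -16 -15 -14 -12 -10  -9  -8  -6  -4  -3  -2   0   2   3   4   6   8   9  10  12  14  15  16  18  20  21  22  24  26  27  28  30]
scene R [ 93  88 102 108  88  60  34  25  29  35  35  32  29  29  28  26  24  27  33  37  38  39  40  39  35  31  28  32  36  37  32  28  27  27  26  21  16  18  31  54  84]
scene G [ 92  88 101 107  87  60  38  43  65  82  87  85  82  80  78  70  58  63  79  88  90  86  84  81  75  66  61  68  81  89  86  83  81  80  74  55  32  23  32  54  84]
wrist R [161  92  47  47  48  74  92  91  91 103 102 102 102 103  43  89  88  89 146 171 171 171 171 172 174  40  85  85  95  95  94  92  93  92  63  44  45  44 134 162 161]
wrist G [162  89  40  40  39 125 178 178 178 190 189 189 189 194  34 179 176 175 161 169 169 168 169 169 185  31 175 174 184 184 184 182 183 183  96  41  42  41 135 164 164]
```

Under load the rings are at idx 14/25 and the bubble spans 17.7–24.3, so it sits at about +2.2 mm. That is inside the lines but only just, and unloaded it read about 0. I'll lift off and see whether it moves back before deciding on more turn.

Emit:
servo_tool(
  steps=[
    [0,0,-2,0,0,0,255],
    [0,0,-8,0,0,0,255],
    [0,0,0,0,0,0,255],
    [0,0,0,0,0,0,255],
    [0,0,0,0,0,0,255],
  ],
)

```text
clock: 25.02
ee_pos: [0.4912, -0.1462, 0.2652]
tcp_rot: [-0.0, 0.678, 0.735, -0.0]
ft_force: [0.5, 0.3, 1.4]
width: -0.0003
gripper_force: 0.0
```

Emit:
servo_tool(
  steps=[
    [0,0,0,0,0,0,255],
    [0,0,0,0,0,0,255],
    [0,0,0,0,0,0,255],
    [0,0,0,0,0,0,255],
    [0,0,0,0,0,0,255],
  ],
)

```text
clock: 25.65
ee_pos: [0.4913, -0.1462, 0.2656]
tcp_rot: [0.0, 0.678, 0.735, 0.0]
ft_force: [-0.6, 1.0, -0.7]
width: -0.0001
gripper_force: 0.0
```

Emit:
servo_tool(
  steps=[
    [0,0,0,0,0,0,255],
    [0,0,0,0,0,0,255],
    [0,0,0,0,0,0,255],
    [0,0,0,0,0,0,255],
  ],
)

```text
clock: 26.15
ee_pos: [0.4913, -0.1462, 0.2656]
tcp_rot: [0.0, 0.678, 0.735, 0.0]
ft_force: [-0.7, -0.9, -0.7]
width: -0.0003
gripper_force: 0.0
```

```bash
python3 b.py 12; python3 - <<'E'
from h import *
for f in('w5','w10','w11','w12'):
    c=load(f+'.png');print(f,-np.array(c['R']).T@c['t'])
E
```

```text
[ 0.49126993 -0.14619223  0.26561338] -0.0002894729368870531 [-0.71565435 -0.86035074 -0.72516242] [-0.04211747  0.024137   -0.03572878] 26.15
[-30 -28 -27 -26 -24 -22 -21 -20 -18 -16 -15 -14 -12 -10  -9  -8  -6  -4  -3  -2   0   2   3   4   6   8   9  10  12  14  15  16  18  20  21  22  24  26  27  28  30]
scene R [127 128 128 119  96  68  39  28  30  35  37  35  33  31  30  28  27  32  39  41  41  44  48  49  45  36  30  31  35  37  35  32  31  30  28  23  17  16  24  40  72]
scene G [129 130 129 119  96  67  42  45  66  85  90  90  87  85  83  74  60  64  80  92  95  92  88  88  87  84  76  75  85  93  91  88  86  85  78  58  34  22  26  41  73]
wrist R [159 125  47  49  48  59 102 101 100 113 111 111 111 111  49  97 103 169 186 186 186 186 190 187 104  43  89  87  99  98  98  98  97  96  76  44  45  45 103 161 160]
wrist G [160 124  39  41  40  72 189 187 187 199 197 198 198 201  46 187 180 164 175 175 175 175 179 184 199  34 182 178 191 190 190 189 189 188 133  41  42  42 104 163 162]
w5 [ 0.47983255 -0.01808884  0.32113165]
w10 [ 0.48567127 -0.06089919  0.31304121]
w11 [ 0.48423105 -0.0612823   0.22825201]
w12 [ 0.48378538 -0.06122738  0.23517814]
```

Unloaded it is about +0.7 mm and loaded about +2 mm. A further 15° will centre it in both states, so I go back to the knob.

Emit:
servo_tool(
  steps=[
    [0,0,-35,0,0,0,90],
    [-42,-9,0,0,0,0,90],
    [-42,-9,0,0,0,0,90],
    [0,0,0,0,0,0,90],
    [0,0,20,0,0,0,90],
  ],
)

```text
clock: 26.88
ee_pos: [0.4803, -0.2315, 0.2819]
tcp_rot: [0.002, 0.679, 0.734, 0.001]
ft_force: [0.5, 0.6, -1.1]
width: 0.0555
gripper_force: 0.0
```

Emit:
servo_tool(
  steps=[
    [0,0,25,0,0,0,90],
    [0,0,17,0,0,0,90],
    [0,0,4,0,0,0,90],
    [0,0,0,0,0,0,90],
  ],
)

```text
clock: 27.38
ee_pos: [0.4802, -0.2312, 0.235]
tcp_rot: [0.0, 0.678, 0.735, 0.0]
ft_force: [0.8, 0.2, -0.1]
width: 0.0553
gripper_force: 0.0
```

Emit:
servo_tool(
  steps=[
    [0,0,0,0,0,0,140],
    [0,0,0,0,0,0,150],
    [0,0,0,0,0,0,255],
    [0,0,0,0,0,0,255],
    [0,0,0,0,0,0,255],
  ],
  newtons=35,
)

```text
clock: 28.0
ee_pos: [0.4805, -0.2314, 0.2356]
tcp_rot: [0.001, 0.678, 0.735, 0.001]
ft_force: [3.3, -0.1, 4.7]
width: 0.0316
gripper_force: 35.1
```

Emit:
servo_tool(
  steps=[
    [0,0,0,0,0,5,255],
    [0,0,0,0,0,5,255],
    [0,0,0,0,0,5,255],
    [0,0,0,0,0,0,255],
    [0,0,0,0,0,0,255],
  ],
)

```text
clock: 28.62
ee_pos: [0.4803, -0.2314, 0.2355]
tcp_rot: [0.001, 0.769, 0.64, 0.001]
ft_force: [2.5, 0.9, 6.3]
width: 0.0313
gripper_force: 35.0
```

Emit:
servo_tool(
  steps=[
    [0,0,0,0,0,0,140],
    [0,0,0,0,0,0,90],
    [0,0,0,0,0,0,90],
    [0,0,-30,0,0,0,90],
    [0,0,-35,0,0,0,255],
  ],
)

```text
clock: 29.25
ee_pos: [0.4797, -0.2313, 0.2994]
tcp_rot: [-0.001, 0.769, 0.64, -0.001]
ft_force: [0.7, 0.3, 0.4]
width: 0.0384
gripper_force: 0.0
```

Emit:
servo_tool(
  steps=[
    [0,0,0,0,0,-10,255],
    [0,0,0,0,0,-5,255],
    [42,9,0,0,0,0,255],
    [42,9,0,0,0,0,255],
    [0,0,30,0,0,0,255],
  ],
)

```text
clock: 29.88
ee_pos: [0.4921, -0.1442, 0.2715]
tcp_rot: [0.002, 0.677, 0.736, 0.001]
ft_force: [-0.3, -1.0, -1.3]
width: 0.0001
gripper_force: 0.0
```

Emit:
servo_tool(
  steps=[
    [0,0,0,0,0,0,255],
    [0,0,0,0,0,0,255],
    [0,0,0,0,0,0,255],
    [0,0,0,0,0,0,255],
    [0,0,0,0,0,0,255],
  ],
)

```text
clock: 30.5
ee_pos: [0.4913, -0.1464, 0.27]
tcp_rot: [0.0, 0.679, 0.735, 0.0]
ft_force: [0.6, -0.1, -0.1]
width: 0.0002
gripper_force: 0.0
```

```bash
python3 b.py 13
```

```text
[ 0.49128158 -0.14639045  0.26995932] 0.00021886309052707934 [ 0.57676852 -0.07125084 -0.10235064] [-0.03439065 -0.03589137  0.03486534] 30.5
[-30 -28 -27 -26 -24 -22 -21 -20 -18 -16 -15 -14 -12 -10  -9  -8  -6  -4  -3  -2   0   2   3   4   6   8   9  10  12  14  15  16  18  20  21  22  24  26  27  28  30]
scene R [129 128 128 123 107  83  49  30  28  33  34  33  31  30  29  26  22  27  35  39  39  41  42  41  36  32  29  31  35  37  34  31  30  29  27  21  14  13  20  37  70]
scene G [130 129 129 124 108  85  53  42  55  76  86  87  85  83  81  72  56  56  71  85  91  89  87  87  85  82  76  76  85  92  92  88  85  83  76  56  31  18  21  37  70]
wrist R [160 134  49  50  49  57  98  98  97 108 108 108 107 108  49  96 129 178 184 183 184 184 191 157 101  42  87  85  98  97  97  95  96  95  86  45  45  44 109 160 159]
wrist G [160 134  40  42  41  67 185 185 183 194 194 195 194 195  46 190 158 169 172 172 173 172 182 181 194  34 178 174 188 187 186 186 186 185 163  42  42  42 108 162 162]
```

The bubble is now about centred unloaded. Press again, with a slight sideways correction.

Emit:
servo_tool(
  steps=[
    [0,0,8,0,0,0,255],
    [0,0,2.5,0,0,0,255],
    [0,-0.2,1,0,0,0,255],
    [0,-0.2,0.7,0,0,0,255],
    [0,0,0,0,0,0,255],
  ],
)

```text
clock: 31.22
ee_pos: [0.491, -0.1461, 0.259]
tcp_rot: [0.0, 0.678, 0.735, 0.0]
ft_force: [-4.4, 3.2, 12.0]
width: 0.0001
gripper_force: 6.0
```

Emit:
servo_tool(
  steps=[
    [0,-0.2,0.7,0,0,0,255],
    [0,-0.2,0.7,0,0,0,255],
    [0,0,0,0,0,0,255],
    [0,0,0,0,0,0,255],
    [0,0,0,0,0,0,255],
  ],
)

```text
clock: 31.85
ee_pos: [0.4909, -0.1461, 0.2589]
tcp_rot: [0.001, 0.678, 0.735, 0.001]
ft_force: [-6.9, 4.2, 19.2]
width: -0.0003
gripper_force: 9.5
```

Emit:
servo_tool(
  steps=[
    [0,0,0,0,0,0,255],
    [0,0,0,0,0,0,255],
    [0,0,0,0,0,0,255],
    [0,0,0,0,0,0,255],
    [0,0,0,0,0,0,255],
  ],
)

```text
clock: 32.48
ee_pos: [0.4909, -0.1461, 0.2589]
tcp_rot: [0.001, 0.678, 0.735, 0.001]
ft_force: [-6.2, 3.4, 18.4]
width: 0.0002
gripper_force: 9.5
```

Emit:
servo_tool(
  steps=[
    [0,0,0,0,0,0,255],
    [0,0,0,0,0,0,255],
    [0,0,0,0,0,0,255],
    [0,0,0,0,0,0,255],
  ],
)

```text
clock: 32.98
ee_pos: [0.4909, -0.1461, 0.2589]
tcp_rot: [0.001, 0.678, 0.735, 0.001]
ft_force: [-7.1, 4.1, 18.7]
width: -0.0001
gripper_force: 9.5
```

```bash
python3 b.py 14
```

```text
[ 0.49088283 -0.14613347  0.25891734] -6.852712079596484e-05 [-7.13990269  4.07857377 18.67242993] [ 0.65255466  1.24293892 -0.03535249] 32.975
[-30 -28 -27 -26 -24 -22 -21 -20 -18 -16 -15 -14 -12 -10  -9  -8  -6  -4  -3  -2   0   2   3   4   6   8   9  10  12  14  15  16  18  20  21  22  24  26  27  28  30]
scene R [76 74 82 88 77 58 35 25 29 35 37 36 32 29 28 26 22 24 31 36 39 41 42 40 35 30 26 29 34 36 33 29 28 27 26 22 17 16 23 39 70]
scene G [76 74 82 88 78 59 40 42 63 82 88 88 84 82 79 68 50 54 74 88 91 88 86 83 76 67 61 67 80 89 86 83 81 81 74 55 32 22 25 40 71]
wrist R [162 102  48  48  49  73  95  94  94 106 105 105 106 106  45  94  91 134 174 176 176 176 176 183 131  43  87  84  96  96  95  95  95  94  64  45  45  44 133 161 161]
wrist G [162  99  41  41  41 114 183 181 181 193 192 192 192 194  37 185 181 155 169 170 170 170 170 179 188  37 178 174 186 186 186 185 185 185  99  41  42  41 135 163 163]
```

Under about 19 N the bubble stays about 1 mm off centre, clear of both lines on either side. I'll hand in while still pressing.

```bash
python3 -c "
from rig import robot
print(robot.hand_in())"
```

```text
the job is handed in; nothing more can be done
None
```

The job is handed in: the level sits released in the groove, the knob is turned clockwise, and the bubble is between its lines (about 1 mm off centre) with the fingertips still pressing at about 19 N. After a first press left the bubble about 2 mm off, I lifted off, turned the knob 15° more and pressed again.

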